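# Open the push-and-turn cap of the clamped cleaner bottle

## Task

I want to refill the cleaner bottle that is clamped in the black caddy: press its safety cap down, keep it pressed while you twist it anticlockwise (seen from above) until it comes free, then lift it straight up about 6 cm. Finish still gripping the cap, holding it still and level over the open bottle mouth, and do not push the clasp jar, the trivet or the mug about.

Things in the scene. Friction and masses are not known exactly. Their poses are not given: they have to be found in the camera images.
- bottle: Fixed: square black plastic caddy (140 mm; rim 150 mm wide, 82 mm high) whose rim clamp grips a grey round upright bottle in its middle; it cannot move or turn. Origin: centre of the caddy's underside, on the bottle's axis; z up. The bottle is 89 mm wide up to 92 mm height, tapers to a shoulder 52 mm wide at 121 mm, then a neck 41 mm wide carrying the cap.
- cap: Loose white ribbed round push-and-turn cap, 52 mm diameter, 32 mm high, about 40 g, hollow below; origin at the centre of its open underside, z up. Locked on the bottle its origin is 140 mm and its flat top 172 mm above the counter, and its yaw equals the bottle's. Grip its side anywhere, at any yaw. 1 to 2 mm of sideways play. A spring holds it up in its lock.
- cap_top (a point): Centre of the cap's flat top, 32 mm above its origin. Working the cap: locked, it neither turns nor lifts. Press it down 4.5 mm or more (best 6.5; it bottoms at 8) and keep it down, turn it anticlockwise seen from above: from 46 to 80 degrees (best 63) it lifts straight off; a stop is at about 83.
- seal (a joint): travel in m of the spring-loaded grey seal in the bottle mouth, which the cap presses: 0 with the cap locked, grows to 0.008 as the cap is pressed down, -0.001 when the cap is off. Push needed: about 4 N at 0, rising 1 N per mm to 12 N at 8 mm.
- mouth (a point): point on the bottle's axis at the top of the open mouth (the seal's upper end with the cap off), 165 mm above the counter
- jar: bystander: round glass jar with a wire lever clasp on one side, 96 mm diameter, 134 mm high, loose; origin at the centre of its underside
- trivet: bystander: round red silicone trivet, 170 mm diameter, 10 mm thick, loose on the counter; origin at the centre of its underside
- mug: bystander: white mug, 80 mm diameter, 95 mm high, handle on its +y side, loose; origin at the centre of its underside
Mind the look-alikes: they are no part of the job. Of the things like the bottle, leave any that is orange; of the rest the larger one is meant.

How it is judged:
By the outcome, as a careful person would: the job done as asked, in the order asked, and still so for the second after the job is handed in, while the arm keeps its last pose, push and grip.
It also fails if it takes over 32 s, if anything falls off the work surface, if the arm or the gripper's body presses on something with over 40 N, if the wrist force passes 120 N, or if a joint passes its speed limit or range.

## Robot

A 6-joint arm with a two-finger parallel gripper is mounted at the origin on the work surface. World frame = base frame: x ahead of the robot, y to its left, z up, the work surface at z = 0. Lengths are in m, angles in degrees, forces in N, time in s.
With the tool pointing down it reaches from about 0.3 to 0.75 m from the base axis. Payload 8.5 kg.
Tool frame: the origin (TCP) lies midway between the tips of the shut fingers; the grasp point (between the pads) lies 19 mm behind it (env.tcp_to_grasp is the z of the grasp point in the tool frame, in m); z points along the fingers, y is the line along which they close (so a half turn about z gives the same grasp; the last joint's range is limited). The gripper opens to 85 mm and grips with 20 to 120 N. Pads are 22 mm wide; open, the fingers measure 114 mm over their backs; the gripper's body (76 mm by 85 mm) begins 54 mm behind the grasp point. The pads swing forward as they close: fully open they stand 13 mm farther back than shut.
Start: joints at [53.726, 21.807, 74.336, -0, 83.858, -12.336], TCP at [0.223, 0.503, 0.231] pointing down, gripper open.
Joint ranges: [-178.18, 178.18], [-50.72, 133.34], [12.68, 142.11], [-81.47, 261.47], [9.98, 163.14], [-165.26, 165.26]. Speed limits (degrees/s): [136.94, 136.94, 180, 180, 180, 180].

## Interface

Orientations are given as a 3x3 rotation matrix whose columns are the frame's x, y, z axes.
In Python, from rig import env, imaging, job, models gives the robot as it stands. The module is installed in compiled form; this text tells all that it offers.
- The arm moves only by the tool jog_arm, never from a script. Its argument "plan" is text: rows parted by semicolons, each of 7 numbers parted by spaces: the turn, a rotation vector about the tool's x, y, z in degrees, then the shift along the tool's x, y, z in cm, then the closure in counts, from 0 (fully open) to 255 (shut). In form: rx ry rz x y z claw; .... A call has 1 to 10 rows; each row shifts and turns the commanded pose from where the row before left it, along the tool's axes as they then stand; what a row does not reach is not made up. A row lasts 1/12 s, in which the tool goes at most 41.7 mm and 7.16 degrees, less where a joint would pass 70% of its speed; a pose out of reach is approached as far as the arm can. A call with a gripper value outside its range is refused whole. The fingers move at their own pace and stop on an object; "grip_force" is the grip in N (left out, the last holds). Time passes only in rows, so rows that do not move let the fingers close. It gives the time, the measured TCP pose, the force, the opening and the grip force at its end, in the units of the state.
- env.observe(): the state, without advancing time (a new reading comes with each control period).
- imaging.get_image(name): name is "side" or "top"; returns a dict with "pixels" (384x512x3 uint8, red, green, blue), "depth" (384x512 float32, m along the optical axis (not along the pixel's ray), 0 where there is no reading), "fov_y" (degrees; the focal length in pixels is half the picture's height over the tangent of half this angle, whatever the lens; pixels are square), "cx", "cy" (the principal point, pixels), "world_from_camera" (4x4, takes a point from camera to world coordinates). Camera axes: x right, y down, z forward; pixel columns grow to the right and rows downward; lengths in m; the calibration is good to about 2 mm. A picture is of the moment at which its call begins.
- job.close_job(): hands the job in; it is judged then, once.
Trained networks look in the newest picture that a camera, given by its name, has taken for a name from the list of things; names that differ only in an ending like _2 or _b are one class to them, and where a whole thing is asked for, a point or a joint stands for the part that bears it (a point fixed in the world has none). Each returns a list of dicts, best first, with "confidence" (0 to 1); they miss things now and then, are a little off and sometimes report something else, mostly with a low value. They report only what shows in the picture. A call takes as long as a camera call. They do not tell look-alikes from the thing itself.
- models.outline_of(camera, query): "region" (384x512 bool, what is visible of it) and "bbox" ([centre column, centre row, width, height] in pixels, round what is visible of it).
- models.tip_of(camera, query): "at" ([column, row] in pixels: a listed point, or the origin of a listed thing).
The state is a dict: "time_s": time; "q": joint angles; "qvel": joint speeds; "joint_efforts": joint torques, N m; "position": TCP position; "tool_rot": TCP orientation; "ft_force": force on the tool from outside, world axes, zero at the start; "wrist_torque": the same for the moment, N m; "grip_width": finger opening in m; "gripper_force": force on a finger pad.
Only numpy, scipy, OpenCV 4.12 (cv2) and the standard library are available. Lean on these libraries where they do the work, as an engineer would, in place of code of your own. Each camera call takes 0.05 s, during which the arm holds its last target. There are 200 camera calls.

## Working session

There is one attempt and no reset: what is moved stays moved. The work goes in short steps, Python scripts to look and compute and a tool call to move; the robot and the scene stay as the last step left them, time stands still between calls to the robot, and variables do not carry over. Pictures are saved under pics/ and viewed, at most 10 in all, crops included, and the job is handed in when it is done.

Besides the shell and the picture viewer there is one more tool, called after "Call:" by a JSON object that holds its "method" and its "body". jog_arm: Moves the arm, as the interface text tells. Its arguments: {"type":"object","properties":{"plan":{"type":"string"},"grip_force":{"type":"number"}},"required":["plan"]}

```bash
mkdir -p pics
cat > h.py <<'E'
import numpy as np, cv2
from rig import env, imaging, job, models
def world(im,mask=None):
    d=im["depth"];h,w=d.shape;f=h/2/np.tan(np.radians(im["fov_y"])/2)
    v,u=np.mgrid[:h,:w]
    p=np.stack([(u-im["cx"])*d/f,(v-im["cy"])*d/f,d,np.ones_like(d)],-1)
    P=(p@np.array(im["world_from_camera"]).T)[...,:3]; P[d==0]=np.nan
    return P
E
python3 - <<'E'
from h import *
ims={}
for c in("side","top"):
    im=imaging.get_image(c);ims[c]=im;P=world(im)
    np.savez(c+".npz",P=P,pix=im["pixels"])
    for q in("bottle","cap","jar","trivet","mug"):
        for r in models.outline_of(c,q)[:4]:
            X=P[r["region"]];X=X[~np.isnan(X[:,0])]
            if len(X)<5: continue
            top=X[X[:,2]>np.percentile(X[:,2],98)-.006]
            print(c,q,round(r["confidence"],2),np.round(r["bbox"]),"med",np.round(np.median(X,0),3),"top",np.round([top[:,0].min(),top[:,0].max(),top[:,1].min(),top[:,1].max(),top[:,2].max()],3),len(top))
    for r in models.tip_of(c,"cap_top"): print(c,"tip",r, P[int(r["at"][1]),int(r["at"][0])])
cv2.imwrite("pics/a.png",cv2.resize(np.vstack([ims["side"]["pixels"],ims["top"]["pixels"]])[...,::-1],(400,600)))
cv2.imwrite("pics/side.png",ims["side"]["pixels"][...,::-1]);cv2.imwrite("pics/top.png",ims["top"]["pixels"][...,::-1])
s=env.observe();print(s["time_s"],s["tool_rot"],env.tcp_to_grasp,s["ft_force"])
E
```

```text
side bottle 0.94 [232. 174.  50.  45.] med [0.577 0.204 0.07 ] top [0.565 0.621 0.209 0.255 0.145] 79
side bottle 0.89 [226. 221.  58.  61.] med [ 0.47  -0.014  0.076] top [ 0.462  0.499 -0.011  0.03   0.168] 71
side bottle 0.56 [280. 164.  35.  32.] med [0.787 0.201 0.054] top [0.788 0.811 0.21  0.236 0.124] 24
side cap 0.54 [232. 149.  13.  14.] med [0.589 0.224 0.17 ] top [0.568 0.614 0.208 0.262 0.177] 85
side jar 0.56 [255. 258.  31.  50.] med [ 0.49  -0.212  0.114] top [ 0.455  0.544 -0.232 -0.142  0.138] 511
side trivet 0.75 [206. 151.  34.  23.] med [0.548 0.455 0.008] top [0.472 0.635 0.372 0.536 0.016] 393
side mug 0.73 [281. 329.  32.  46.] med [ 0.465 -0.419  0.051] top [ 0.422  0.501 -0.467 -0.387  0.099] 149
side tip {'at': [255.5, 266.0], 'confidence': 0.73} [ 0.48373595 -0.23015831  0.08945179]
top bottle 0.94 [188. 203.  61.  59.] med [0.585 0.229 0.079] top [0.562 0.621 0.207 0.265 0.177] 96
top bottle 0.79 [265. 241.  65.  67.] med [0.48  0.013 0.081] top [ 0.461  0.5   -0.     0.028  0.17 ] 73
top bottle 0.78 [196. 141.  47.  42.] med [0.792 0.22  0.058] top [0.785 0.814 0.21  0.234 0.125] 48
top bottle 0.65 [407. 242.  42.  28.] med [ 0.464 -0.437  0.04 ] top [ 0.425  0.501 -0.465 -0.386  0.102] 94
top cap 0.57 [183. 201.  22.  16.] med [0.592 0.235 0.172] top [0.569 0.618 0.212 0.261 0.179] 158
top jar 0.57 [330. 233.  37.  30.] med [ 0.496 -0.181  0.13 ] top [ 0.454  0.543 -0.229 -0.142  0.139] 436
top trivet 0.57 [122. 222.  57.  51.] med [0.554 0.455 0.009] top [0.473 0.635 0.372 0.538 0.021] 929
top mug 0.9 [404. 242.  42.  27.] med [ 0.464 -0.436  0.041] top [ 0.425  0.501 -0.465 -0.386  0.102] 105
top tip {'at': [180.6, 195.8], 'confidence': 0.63} [0.60667915 0.24403757 0.17187487]
0.7 [[-9.13999189e-01  4.05716010e-01 -3.32682286e-05]
 [ 4.05716011e-01  9.13999189e-01 -2.66061101e-05]
 [ 1.96126091e-05 -3.78154161e-05 -9.99999999e-01]] -0.0187 [ 0.14518031  0.46159832 -0.02695676]
```

View pics/side.png

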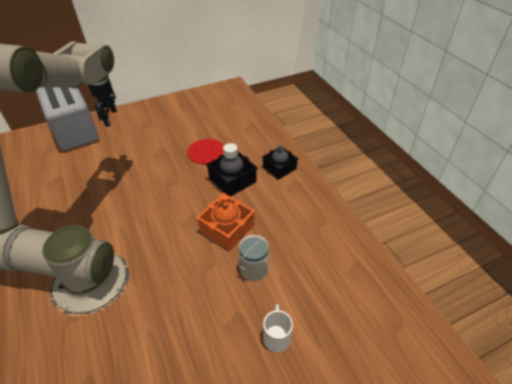

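View pics/top.png

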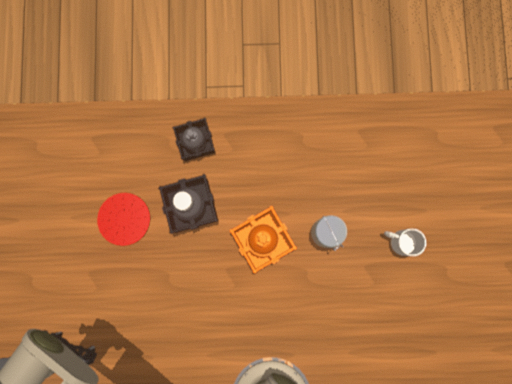

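Candidates: dark bottle with white cap (side 232,174; top 188,203), the orange one (side 226,221; top 263,240, excluded by colour), and the small dark one (side 280,164; top 194,140, excluded by size). My choice is the large dark one at top (188,203). I'll check it in a crop and refine the cap axis.

Run:
```python
from h import *
C=[]
for c in("side","top"):
    z=np.load(c+".npz");P=z["P"];pix=z["pix"].astype(int)
    near=(np.hypot(P[...,0]-.592,P[...,1]-.236)<.05)
    m=near&(P[...,2]>.164)
    X=P[m];(cc,r)=cv2.minEnclosingCircle(X[:,:2].astype(np.float32))
    print(c,m.sum(),"z",np.percentile(X[:,2],[5,50,95]).round(4),"circ",np.round(cc,4),round(r,4),"mid",np.round((X.max(0)+X.min(0))/2,4),"mean",X.mean(0).round(4))
    # caddy rim
    k=(np.hypot(P[...,0]-.592,P[...,1]-.236)<.12)&(abs(P[...,2]-.084)<.008)&(pix.max(-1)<70)
    print("rim",cv2.minAreaRect((P[k][:,:2]*1000).astype(np.float32)))
a=np.load("side.npz")["pix"][125:205,185:305];b=np.load("top.npz")["pix"][110:250,150:300]
cv2.imwrite("pics/c.png",np.hstack([cv2.resize(a,(400,267)),cv2.resize(b,(286,267))])[...,::-1])
```

```text
side 114 z [0.167  0.1715 0.1754] circ [0.5929 0.2366] 0.0295 mid [0.5911 0.2366 0.1705] mean [0.5917 0.234  0.1715]
rim ((592.4229125976562, 234.23074340820312), (154.47027587890625, 157.51705932617188), 8.378314018249512)
top 261 z [0.1677 0.1726 0.1767] circ [0.5926 0.2382] 0.0265 mid [0.5923 0.2383 0.1719] mean [0.5922 0.2373 0.1725]
rim ((588.949951171875, 233.97695922851562), (142.06680297851562, 139.5135498046875), 14.631694793701172)
```

View pics/c.png

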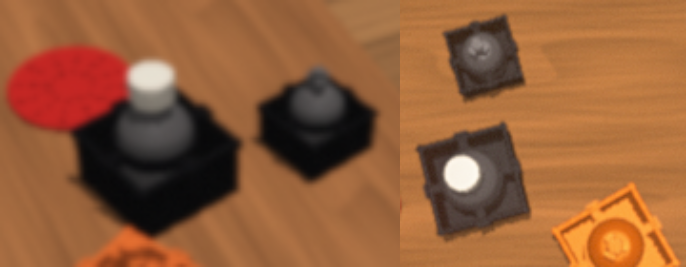

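The crop shows the white cap at (150,85) on the larger black caddy, with the smaller capless-looking one beside it at (320,100). The choice is confirmed: cap axis ≈ (0.592, 0.236), top z ≈ 0.172.

Call:
{"method": "jog_arm", "body": {"plan": "0 0 0 -3.5 -0.75 0 0;0 0 0 -3.5 -0.75 0 0;0 0 0 -3.5 -0.75 0 0;0 0 0 -3.5 -0.75 0 0;0 0 0 -3.5 -0.75 0 0;0 0 0 -3.5 -0.75 0 0;0 0 0 -3.5 -0.75 0 0;0 0 0 -3.5 -0.75 0 0;0 0 0 -3.5 -0.75 0 0;0 0 0 -3.5 -0.75 0 0", "grip_force": 50}}

```text
time_s: 1.53
position: [0.5139, 0.2908, 0.2314]
tool_rot: [[-0.914, 0.406, 0.0], [0.406, 0.914, 0.0], [-0.0, 0.0, -1.0]]
ft_force: [-0.0, 0.5, 0.1]
grip_width: 0.0854
gripper_force: 0.0
```

Call:
{"method": "jog_arm", "body": {"plan": "0 0 0 -3.5 -0.75 0 0;0 0 0 -3.0 -0.5 0 0;0 0 0 -2.5 -0.5 0 0;0 0 0 0 0 0 0;0 0 0 0 0 0 0"}}

```text
time_s: 1.95
position: [0.5884, 0.2387, 0.2307]
tool_rot: [[-0.913, 0.407, -0.001], [0.407, 0.913, -0.0], [0.001, -0.0, -1.0]]
ft_force: [-0.1, 0.4, -0.0]
grip_width: 0.0851
gripper_force: 0.0
```

```bash
cat > st.py <<'E'
from h import *
s=env.observe();p=np.array(s["position"]);R=np.array(s["tool_rot"])
print("t",s["time_s"],"q",np.round(s["q"],1),"p",p.round(4),"F",np.round(s["ft_force"],1),"w",s["grip_width"],s["gripper_force"])
print("R",R.round(3).tolist(),"tool cm to axis@z.137",(R.T@(np.array([.592,.237,.137])-p)*100).round(2))
E
python3 st.py
```

```text
t 1.95 q [ 11.4  30.6  59.5   0.   89.9 -54.5] p [0.5884 0.2387 0.2307] F [-0.1  0.4 -0. ] w 0.08514213452398417 0.0
R [[-0.913, 0.407, -0.001], [0.407, 0.913, -0.0], [0.001, -0.0, -1.0]] tool cm to axis@z.137 [-0.41 -0.01  9.37]
```

Call:
{"method": "jog_arm", "body": {"plan": "0 0 0 -0.4 0 2.0 0;0 0 0 0 0 2.0 0;0 0 0 0 0 2.0 0;0 0 0 0 0 2.0 0;0 0 0 0 0 1.5 0;0 0 0 0 0 0 0;0 0 0 0 0 0 80;0 0 0 0 0 0 80;0 0 0 0 0 0 80;0 0 0 0 0 0 80"}}

```text
time_s: 2.78
position: [0.5917, 0.2382, 0.1376]
tool_rot: [[-0.914, 0.406, 0.002], [0.406, 0.914, 0.0], [-0.002, 0.001, -1.0]]
ft_force: [0.8, -0.0, -0.6]
grip_width: 0.0587
gripper_force: 0.0
```

```bash
python3 st.py
python3 - <<'E'
from h import *
a=[]
for c in("side","top"):
    im=imaging.get_image(c)["pixels"]
    a.append(cv2.resize(im[110:210,165:295] if c=="side" else im[130:260,110:279],(390,300)))
cv2.imwrite("pics/d.png",np.hstack(a)[...,::-1])
E
```

```text
t 2.7833 q [ 11.3  34.8  67.7   0.   77.4 -54.8] p [0.5917 0.2382 0.1376] F [ 0.8 -0.  -0.6] w 0.05870753987939038 0.0
R [[-0.914, 0.406, 0.002], [0.406, 0.914, 0.0], [-0.002, 0.001, -1.0]] tool cm to axis@z.137 [-0.08 -0.1   0.06]
```

View pics/d.png

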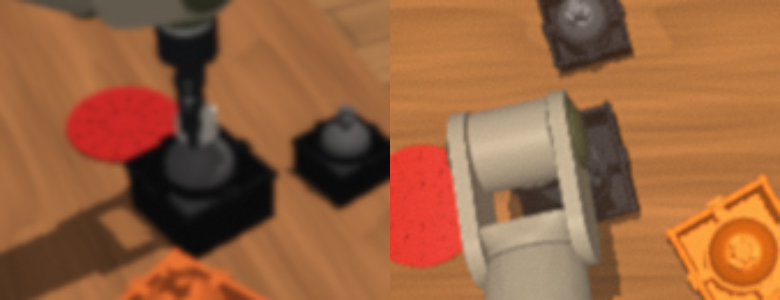

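The left half shows the fingers straddling the white cap (205,120) and the top view is hidden by the arm. Closing.

Call:
{"method": "jog_arm", "body": {"plan": "0 0 0 0 0 0 255;0 0 0 0 0 0 255;0 0 0 0 0 0 255;0 0 0 0 0 0 255;0 0 0 0 0 0 255;0 0 0 0 0 0 255", "grip_force": 60}}

```text
time_s: 3.38
position: [0.592, 0.2386, 0.1372]
tool_rot: [[-0.914, 0.405, 0.002], [0.406, 0.914, 0.001], [-0.002, 0.002, -1.0]]
ft_force: [1.3, 4.4, 6.3]
grip_width: 0.0502
gripper_force: 62.0
```

Call:
{"method": "jog_arm", "body": {"plan": "0 0 0 0 0.03 0.2 255;0 0 0 0 0 0.2 255;0 0 0 0 0 0 255;0 0 0 0 0 0 255"}}

```text
time_s: 3.72
position: [0.592, 0.2386, 0.1332]
tool_rot: [[-0.914, 0.406, 0.002], [0.406, 0.914, 0.001], [-0.001, 0.001, -1.0]]
ft_force: [0.4, 3.6, 7.1]
grip_width: 0.0507
gripper_force: 62.2
```

Call:
{"method": "jog_arm", "body": {"plan": "0 0 0 0 0.0 0.15 255;0 0 0 0 0 0.1 255;0 0 0 0 0 0 255;0 0 0 0 0 0 255"}}

```text
time_s: 4.05
position: [0.592, 0.2386, 0.1312]
tool_rot: [[-0.914, 0.406, 0.002], [0.406, 0.914, 0.001], [-0.002, 0.002, -1.0]]
ft_force: [0.1, 2.9, 8.5]
grip_width: 0.0508
gripper_force: 62.4
```

Call:
{"method": "jog_arm", "body": {"plan": "0 0 0 0 0.0 0.13 255;0 0 0 0 0 0 255;0 0 0 0 0 0 255"}}

```text
time_s: 4.3
position: [0.5921, 0.2386, 0.1301]
tool_rot: [[-0.914, 0.406, 0.003], [0.406, 0.914, 0.001], [-0.002, 0.002, -1.0]]
ft_force: [-1.6, 2.8, 10.1]
grip_width: 0.0509
gripper_force: 62.5
```

Call:
{"method": "jog_arm", "body": {"plan": "0 0 -3 0 0 0 255;0 0 -3 0 0 0 255;0 0 -3 0 0 0 255;0 0 -3 0 0 0 255;0 0 -3 0 0 0 255;0 0 0 0 0 0 255"}}

```text
time_s: 4.8
position: [0.5924, 0.2379, 0.1302]
tool_rot: [[-0.988, 0.153, 0.003], [0.153, 0.988, -0.0], [-0.003, 0.0, -1.0]]
ft_force: [-0.2, -0.3, 10.5]
grip_width: 0.0506
gripper_force: 62.5
```

```bash
python3 st.py; python3 -c "
from h import *
print(env.observe()['wrist_torque'])"
```

```text
t 4.8 q [ 11.3  35.2  68.2  -0.1  76.4 -69.9] p [0.5924 0.2379 0.1302] F [-0.2 -0.3 10.5] w 0.05055819148824437 62.53614723798819
R [[-0.988, 0.153, 0.003], [0.153, 0.988, -0.0], [-0.003, 0.0, -1.0]] tool cm to axis@z.137 [ 0.02 -0.1  -0.68]
[ 0.0513154  -0.06507245  0.02159641]
```

Torque is negligible, so the cap turns with the grip. Continuing.

Call:
{"method": "jog_arm", "body": {"plan": "0 0 -4.8 0 0 0 255;0 0 -4.8 0 0 0 255;0 0 -4.8 0 0 0 255;0 0 -4.8 0 0 0 255;0 0 -4.8 0 0 0 255;0 0 -4.8 0 0 0 255;0 0 -4.8 0 0 0 255;0 0 -4.8 0 0 0 255;0 0 -4.8 0 0 0 255;0 0 -4.8 0 0 0 255"}}

```text
time_s: 5.63
position: [0.5925, 0.2379, 0.1302]
tool_rot: [[-0.774, -0.633, 0.003], [-0.633, 0.774, -0.0], [-0.002, -0.002, -1.0]]
ft_force: [0.5, -0.0, 10.5]
grip_width: 0.0504
gripper_force: 62.5
```

Call:
{"method": "jog_arm", "body": {"plan": "0 0 0 0 0 0 255;0 0 0 0 0 0 255"}}

```text
time_s: 5.8
position: [0.5924, 0.2379, 0.1302]
tool_rot: [[-0.776, -0.63, 0.003], [-0.63, 0.776, -0.0], [-0.002, -0.002, -1.0]]
ft_force: [0.5, 0.6, 10.5]
grip_width: 0.0507
gripper_force: 62.5
```

```bash
python3 st.py; python3 -c "
from h import *
print(env.observe()['wrist_torque'])"
```

```text
t 5.8 q [ 1.130e+01  3.520e+01  6.820e+01 -1.000e-01  7.640e+01 -1.178e+02] p [0.5924 0.2379 0.1302] F [ 0.5  0.6 10.5] w 0.050745771164016 62.53868784871884
R [[-0.776, -0.63, 0.003], [-0.63, 0.776, -0.0], [-0.002, -0.002, -1.0]] tool cm to axis@z.137 [ 0.09 -0.04 -0.68]
[-0.03157133 -0.02371556  0.02702166]
```

Call:
{"method": "jog_arm", "body": {"plan": "0 0 0 0 0 -0.3 255;0 0 0 0 0 -0.3 255;0 0 0 0 0 -0.3 255;0 0 0 0 0 -0.3 255;0 0 0 0 0 -0.3 255;0 0 0 0 0 0 255"}}

```text
time_s: 6.3
position: [0.5914, 0.2381, 0.1435]
tool_rot: [[-0.777, -0.63, -0.001], [-0.63, 0.777, -0.0], [0.001, 0.0, -1.0]]
ft_force: [-0.6, 0.1, -0.6]
grip_width: 0.0503
gripper_force: 62.3
```

Call:
{"method": "jog_arm", "body": {"plan": "0 0 0 0.1 0.05 -0.7 255;0 0 0 0 0 -0.7 255;0 0 0 0 0 -0.7 255;0 0 0 0 0 -0.7 255;0 0 0 0 0 -0.7 255;0 0 0 0 0 -0.7 255;0 0 0 0 0 -0.6 255;0 0 0 0 0 -0.3 255;0 0 0 0 0 0 255;0 0 0 0 0 0 255"}}

```text
time_s: 7.13
position: [0.5904, 0.238, 0.1944]
tool_rot: [[-0.776, -0.63, -0.0], [-0.63, 0.776, -0.0], [0.0, 0.0, -1.0]]
ft_force: [-0.1, 0.7, -0.5]
grip_width: 0.0507
gripper_force: 63.7
```

```bash
python3 st.py
python3 - <<'E'
from h import *
im=imaging.get_image("side");P=world(im)
for q in("cap","mug","jar","trivet"):
    for r in models.outline_of("side",q)[:2]:
        X=P[r["region"]];print(q,r["confidence"],np.nanmedian(X,0).round(3),np.nanmax(X,0).round(3),np.nanmin(X,0).round(3))
cv2.imwrite("pics/e.png",cv2.resize(im["pixels"][90:210,165:325],(640,480))[...,::-1])
E
```

```text
t 7.1333 q [  11.3   32.1   62.9   -0.    85.  -117.7] p [0.5904 0.238  0.1944] F [-0.1  0.7 -0.5] w 0.05066881953832515 63.71965381549671
R [[-0.776, -0.63, -0.0], [-0.63, 0.776, -0.0], [0.0, 0.0, -1.0]] tool cm to axis@z.137 [-0.06 -0.18  5.74]
cap 0.48 [0.582 0.225 0.226] [0.674 0.458 0.232] [ 0.564  0.209 -0.002]
mug 0.98 [ 0.465 -0.421  0.049] [ 0.516 -0.362  0.1  ] [ 0.422 -0.468 -0.005]
jar 0.79 [ 0.489 -0.212  0.121] [ 0.545 -0.143  0.138] [ 0.443 -0.236 -0.001]
jar 0.37 [0.581 0.207 0.074] [0.714 0.405 0.166] [ 0.508  0.147 -0.003]
trivet 0.81 [0.55  0.454 0.008] [0.638 0.534 0.016] [0.472 0.378 0.002]
```

View pics/e.png

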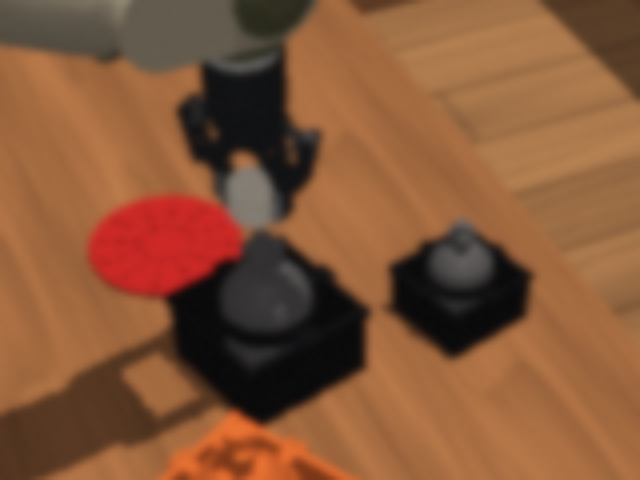

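The picture shows the cap (248,195) held level, directly above the bare neck (265,245), with the bystanders unmoved. I'll nudge 2 mm back over the axis and hold still.

Call:
{"method": "jog_arm", "body": {"plan": "0 0 0 -0.15 -0.12 0 255;0 0 0 0 0 0 255;0 0 0 0 0 0 255;0 0 0 0 0 0 255;0 0 0 0 0 0 255;0 0 0 0 0 0 255"}}

```text
time_s: 7.88
position: [0.5924, 0.238, 0.1945]
tool_rot: [[-0.776, -0.63, -0.0], [-0.63, 0.776, -0.0], [0.0, 0.0, -1.0]]
ft_force: [0.0, 0.1, -0.0]
grip_width: 0.0502
gripper_force: 63.7
```

```bash
python3 st.py; python3 -c "
from rig import job
print(job.close_job())"
```

```text
t 7.8833 q [  11.3   32.3   62.6   -0.    85.2 -117.8] p [0.5924 0.238  0.1945] F [ 0.   0.1 -0. ] w 0.05019369011836139 63.711234679212794
R [[-0.776, -0.63, -0.0], [-0.63, 0.776, -0.0], [0.0, 0.0, -1.0]] tool cm to axis@z.137 [ 0.09 -0.06  5.75]
the job is handed in; nothing more can be done
None
```

The cap was pressed about 6 mm, turned 63° anticlockwise and lifted about 6 cm; it is still gripped, level over the open mouth, the jar, trivet and mug are unmoved, and the job was handed in at 7.9 s (no verdict was returned).

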